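# Move the sample tubes to the water-bath rack in order

## Task

Move the four capped tubes from the pink plastic rack into the empty stainless-steel rack for the water bath, keeping their order: the tab with yellow tape marks the first place of each rack, so the tube nearest the tab of the plastic rack goes into the hole nearest the tab of the steel rack, the next one into the next hole, and so on. Lower each tube in until it stands fully home before you let go of it; do not let it drop. Leave the beaker, the timer and the two glass jars where they are.

Things in the scene. Friction and masses are not known exactly. Their poses are not given: they have to be found in the camera images.
- tube_1_mid (a point): Capped tube, first from the taped tab in the plastic rack at the start; all four look alike. Frosted body 29 mm across, orange cap 34 mm across and 13.5 mm high, 115 mm tall in all, hemispherical foot; about 50 g, round. The point is on its axis half-way up, 57.5 mm above the foot's tip and 51 mm below the cap's mid-height; z is its axis, upwards.
- tube_2_mid (a point): Capped tube, second from the tab in the plastic rack at the start; all four look alike. Frosted body 29 mm across, orange cap 34 mm across and 13.5 mm high, 115 mm tall in all, hemispherical foot; about 50 g, round. The point is on its axis half-way up, 57.5 mm above the foot's tip and 51 mm below the cap's mid-height; z is its axis, upwards.
- tube_3_mid (a point): Capped tube, third from the tab in the plastic rack at the start; all four look alike. Frosted body 29 mm across, orange cap 34 mm across and 13.5 mm high, 115 mm tall in all, hemispherical foot; about 50 g, round. The point is on its axis half-way up, 57.5 mm above the foot's tip and 51 mm below the cap's mid-height; z is its axis, upwards.
- tube_4_mid (a point): Capped tube, fourth, farthest from the tab in the plastic rack at the start; all four look alike. Frosted body 29 mm across, orange cap 34 mm across and 13.5 mm high, 115 mm tall in all, hemispherical foot; about 50 g, round. The point is on its axis half-way up, 57.5 mm above the foot's tip and 51 mm below the cap's mid-height; z is its axis, upwards.
- plastic_rack: Pink moulded rack, fixed, 190 x 56 mm, 62 mm high, plus a round-cornered tab 25 mm long with yellow tape at one end. Origin: centre of its underside, on the bench; x along the row towards the tab, z up; turned any way round. Tubes stand at x = 67.5 (first), 22.5, -22.5, -67.5 mm, y = 0, on its floor 4 mm above the bench: their tops are 57 mm above the rack.
- steel_rack: Open stainless rack, fixed, empty, 190 x 56 mm, 70 mm high, plus the same taped tab at one end. Origin: centre of its underside; x along the row towards the tab, z up; turned any way round. Holes 33 mm across at x = 67.5 (first), 22.5, -22.5, -67.5 mm, y = 0; a second tier with 33 mm openings at 39 mm height; a tube fully home stands on the bottom plate, 12 mm above the bench.
- beaker: Glass beaker, 70 mm across, 85 mm high, to be left alone. Origin: centre of its underside.
- timer: Grey-beige bench timer, 75 x 65 x 20 mm, lying flat, to be left alone. Origin: centre of its underside.
- jar_a: Square lidded glass staining jar with a yellow tape strip, 56 mm wide, 72 mm high, to be left alone. Origin: centre of its underside.
- jar_b: Square lidded glass staining jar with a yellow tape strip, 56 mm wide, 72 mm high, to be left alone. Origin: centre of its underside.

How it is judged:
By the outcome, as a careful person would: the job done as asked, in the order asked, and still so for the second after the job is handed in, with the robot touching nothing.
It also fails if it takes over 106 s, if anything falls off the work surface, if the arm or the gripper's body presses on something with over 40 N, if the wrist force passes 120 N, or if a joint passes its speed limit or range.

## Robot

A 6-joint arm with a two-finger parallel gripper is mounted at the origin on the work surface. World frame = base frame: x ahead of the robot, y to its left, z up, the work surface at z = 0. Lengths are in mm, angles in rad, forces in N, time in s.
With the tool pointing down it reaches from about 350 to 775 mm from the base axis. Payload 7.3 kg.
Tool frame: the origin (TCP) lies midway between the tips of the shut fingers; the grasp point (between the pads) lies 19 mm behind it (bot.tcp_to_grasp is the distance from the TCP to the grasp point, in mm); z points along the fingers, y is the line along which they close (so a half turn about z gives the same grasp; the last joint's range is limited). The gripper opens to 92 mm and grips with 3 to 60 N. Pads are 19 mm wide; open, the fingers measure 130 mm over their backs; the gripper's body (75 mm by 190 mm) begins 47 mm behind the grasp point.
Start: joints at [1.004, 0.342, 1.524, -0, 1.275, -0.146], TCP at [214.447, 479.228, 203.941] pointing down, gripper open.
Joint ranges: [-2.53, 2.53], [-0.77, 2.02], [0.04, 2.7], [-1, 4.14], [0.28, 2.66], [-3.11, 3.11]. Speed limits (rad/s): [2.57, 2.57, 3.14, 3.14, 3.14, 3.14].

## Interface

Orientations are given as [roll, pitch, yaw] about the fixed x, y, z axes, in that order (R = Rz(yaw) Ry(pitch) Rx(roll)).
In Python, from plant import bot, viewer gives the robot as it stands. The module is installed in compiled form; this text tells all that it offers.
- The arm moves only by the shell command python3 -m handwheel 'ROWS'. ROWS is text: rows parted by semicolons, each of 7 numbers parted by spaces: the shift along the tool's x, y, z scaled (see below), then the turn, a rotation vector about the tool's x, y, z scaled (see below), then the opening, from -1 (shut) to 1 (fully open), so that 0 is half open. In form: tx ty tz rx ry rz gripper; .... A call has 1 to 8 rows; each row is the pose to reach, as a shift and turn from the pose commanded when the call began, along the tool's axes at that moment, turning the shorter way round; what a row does not reach only later rows make up. The controller multiplies each number of a shift by 10 cm and each number of a turn by pi rad. A row lasts 1/12 s, in which the tool goes at most 41.7 mm and 7.16 degrees, less where a joint would pass 70% of its speed; a pose out of reach is approached as far as the arm can. A call with a number of a shift or a turn outside -1 to 1 is refused whole. A call with a gripper value outside its range is refused whole. The fingers move at their own pace and stop on an object; the grip force is fixed at half the most. Time passes only in rows, so rows that repeat a pose let the fingers close. It gives the time, the measured TCP pose, the force, the opening and the grip force at its end, in the units of the state.
- bot.get_obs(): the state, without advancing time (a new reading comes with each control period).
- viewer.capture(name): name is "scene" or "top" or "wrist"; returns a dict with "frame" (420x560x3 uint8, red, green, blue), "fov_y" (degrees; the focal length in pixels is half the picture's height over the tangent of half this angle, whatever the lens; pixels are square), "cx", "cy" (the principal point, pixels), "T" (4x4, takes a point from camera to world coordinates). Camera axes: x right, y down, z forward; pixel columns grow to the right and rows downward; lengths in mm; the calibration is good to about 2 mm. A picture is of the moment at which its call begins. There is no depth.
- bot.close_job(): hands the job in; it is judged then, once.
Trained networks look in a picture, given as the dict that the camera call returned (one of the last four; its "shot" number tells which), for a name from the list of things; names that differ only in an ending like _2 or _b are one class to them, and where a whole thing is asked for, a point or a joint stands for the part that bears it (a point fixed in the world has none). Each returns a list of dicts, best first, with "score" (0 to 1); they miss things now and then, are a little off and sometimes report something else, mostly with a low value. They report only what shows in the picture. A call takes as long as a camera call.
- viewer.recognise(target, picture): "centre" ([column, row] in pixels, amid what is visible of it).
- viewer.cut_out(target, picture): "pixels" (420x560 bool, what is visible of it) and "centre" ([column, row] in pixels, amid what is visible of it).
The state is a dict: "time": time; "joint_positions": joint angles; "dq": joint speeds; "tau": joint torques, N m; "tool_pos": TCP position; "tcp_rot": TCP orientation; "contact_force": force on the tool from outside, world axes, zero at the start; "moment": the same for the moment, N m; "grip_width": finger opening in mm; "finger_force": force on a finger pad.
Only numpy, scipy, OpenCV 4.12 (cv2) and the standard library are available. Lean on these libraries where they do the work, as an engineer would, in place of code of your own. Each camera call takes 0.05 s, during which the arm holds its last target. There are 200 camera calls.

## Working session

There is one attempt and no reset: what is moved stays moved. The work goes in short steps, Python scripts to look and compute and a shell command to move; the robot and the scene stay as the last step left them, time stands still between calls to the robot, and variables do not carry over. Pictures are saved under pics/ and viewed, at most 14 in all, crops included, and the job is handed in when it is done.

```bash
mkdir -p pics
python3 - <<'E'
from plant import bot, viewer
import cv2,numpy as np,pickle
o=bot.get_obs()
print({k:np.round(v,3) for k,v in o.items()}, bot.tcp_to_grasp)
for n in ["scene","top"]:
    p=viewer.capture(n); cv2.imwrite(f"pics/{n}0.png",p["frame"][:,:,::-1])
    pickle.dump(p,open(f"pics/{n}0.pkl","wb"))
    print(n,p["fov_y"],p["cx"],p["cy"],np.round(p["T"],3).tolist())
    for t in ["tube_1_mid","plastic_rack","steel_rack","beaker","timer","jar_a"]:
        print(t,[(np.round(d["centre"],1).tolist(),round(d["score"],2)) for d in viewer.recognise(t,p)])
E
```

```text
{'time': np.float64(0.0), 'joint_positions': array([ 1.004,  0.343,  1.525,  0.   ,  1.275, -0.146]), 'dq': array([ 0.   ,  0.001,  0.   ,  0.   , -0.   , -0.001]), 'tau': array([-1.0000e-03, -4.3125e+01, -2.4421e+01,  7.2000e-02,  5.6000e-02,
       -0.0000e+00]), 'tool_pos': array([214.173, 478.845, 203.227]), 'tcp_rot': array([-3.14 , -0.   ,  2.721]), 'contact_force': array([ 0.448,  0.342, -0.263]), 'moment': array([ 0.036, -0.01 , -0.   ]), 'finger_force': np.float64(0.0), 'grip_width': np.float64(91.363)} 18.8
scene 57.167030242155136 281.0263196677917 208.62329625694454 [[-0.832, 0.416, -0.368, 973.793], [0.555, 0.616, -0.558, 596.548], [-0.005, -0.669, -0.743, 849.371], [0.0, 0.0, 0.0, 1.0]]
tube_1_mid [([353.9, 238.2], 0.54), ([400.4, 329.4], 0.44)]
plastic_rack [([369.2, 261.8], 0.96)]
steel_rack [([277.9, 164.4], 0.72)]
beaker [([246.0, 220.4], 0.69)]
timer [([313.2, 206.9], 0.66)]
jar_a [([401.0, 329.4], 0.75), ([202.2, 135.4], 0.56)]
top 53.643224279444034 285.9752336526388 218.92656038742365 [[-0.018, -0.998, 0.052, 526.349], [-1.0, 0.018, -0.0, -4.508], [-0.001, -0.052, -0.999, 1124.494], [0.0, 0.0, 0.0, 1.0]]
tube_1_mid [([203.4, 252.1], 0.73)]
plastic_rack [([196.1, 263.1], 0.61)]
steel_rack [([351.1, 258.9], 0.86)]
beaker [([288.6, 178.9], 0.56)]
timer [([275.8, 264.3], 0.96)]
jar_a [([455.7, 207.7], 0.95), ([118.4, 233.9], 0.67)]
```

View pics/scene0.png

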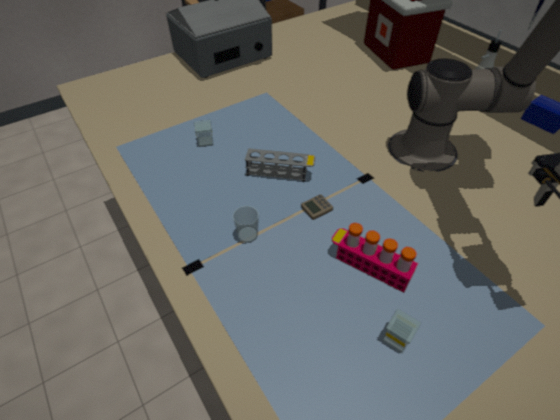

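View pics/top0.png

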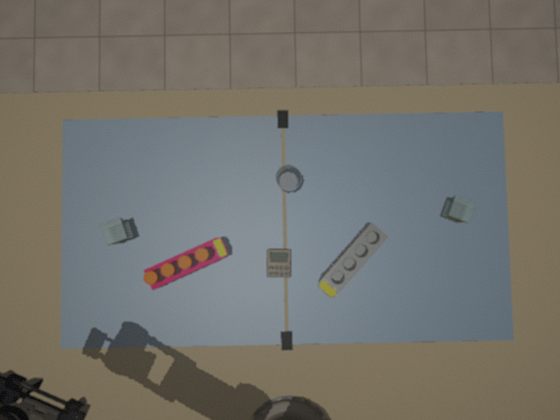

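The top view shows the pink rack with its caps running from (202,255) next to the tab at (221,247) out to (151,278). The steel rack has its tab at (328,288) and its holes at (337,277), (349,264), (361,251) and (373,237). The scene view shows the same layout. Next I'll get coarse poses, then look closer with the wrist camera.

```bash
cat > h.py <<'E'
from plant import bot, viewer
import cv2,numpy as np,pickle
from scipy.spatial.transform import Rotation as R
from scipy.optimize import least_squares
def f(p): return 210/np.tan(np.radians(p["fov_y"])/2)
def ray(p,uv,z):
    d=p["T"][:3,:3]@np.array([(uv[0]-p["cx"])/f(p),(uv[1]-p["cy"])/f(p),1]); c=p["T"][:3,3]
    return c+d*(z-c[2])/d[2]
def proj(p,X):
    c=(np.atleast_2d(X)-p["T"][:3,3])@p["T"][:3,:3]; return c[:,:2]/c[:,2:]*f(p)+[p["cx"],p["cy"]]
def blobs(p,lo,hi,amin=15):
    h=cv2.cvtColor(p["frame"],cv2.COLOR_RGB2HSV); m=cv2.inRange(h,lo,hi)
    n,l,s,c=cv2.connectedComponentsWithStats(m); return [(c[i],s[i,4]) for i in range(1,n) if s[i,4]>=amin],m
def plan(xyz,yaw=None):
    "shift & turn in handwheel units from present measured pose to a tool-down pose"
    o=bot.get_obs(); r=R.from_euler("xyz",o["tcp_rot"]); s=r.inv().apply(np.array(xyz)-o["tool_pos"])/100
    yaw=o["tcp_rot"][2] if yaw is None else yaw
    t=(r.inv()*R.from_euler("xyz",[np.pi,0,yaw])).as_rotvec()/np.pi
    print("shift",np.round(s,3),"turn",np.round(t,4),"pos",np.round(o["tool_pos"],1),"rot",np.round(o["tcp_rot"],4),"t",round(float(o["time"]),2))
def snap(n,name):
    p=viewer.capture(n); cv2.imwrite(f"pics/{name}.png",p["frame"][:,:,::-1]); pickle.dump(p,open(f"pics/{name}.pkl","wb")); return p
def load(name): return pickle.load(open(f"pics/{name}.pkl","rb"))
E
python3 - <<'E'
from h import *
p=load("top0")
for nm,lo,hi,z in [("orange",(5,180,120),(16,255,255),117),("yellow",(22,150,120),(35,255,255),62)]:
    for c,a in blobs(p,lo,hi)[0]: print(nm,c.round(1),a,ray(p,c,z).round(1))
for uv in [(337,277),(349,264),(361,251),(373,237)]: print("hole",ray(p,uv,70).round(1))
plan([450,200,330],2.0)
E
```

```text
yellow [219.4 247. ] 59 [513.5 166.4  62. ]
yellow [327.5 288.6] 87 [ 403.2 -107.1   62. ]
hole [ 432.7 -130.9   70. ]
hole [ 464.8 -162.    70. ]
hole [ 497.  -193.2   70. ]
hole [ 531.8 -224.6   70. ]
shift [-3.291 -1.586 -1.261] turn [ 0.     -0.      0.2294] pos [214.4 479.2 204. ] rot [3.1414 0.     2.7208] t 0.7
```

```bash
python3 -m handwheel '-1 -0.36 -0.42 0 0 0 1;-1 -0.36 -0.42 0 0 0 1;-1 -0.36 -0.42 0 0 0 1;-1 -0.36 -0.42 0 0 0 1' && python3 -m handwheel '-1 -0.36 -0.42 0 0 0 1;-1 -0.36 -0.42 0 0 0 1;-1 -0.36 -0.42 0 0 0 1;-1 -0.36 -0.42 0 0 0 1' && python3 -m handwheel '-1 -0.36 -0.42 0 0 0.23 1;-1 -0.36 -0.42 0 0 0.23 1;-1 -0.36 -0.42 0 0 0.23 1;-1 -0.36 -0.42 0 0 0.23 1;-1 -0.36 -0.42 0 0 0.23 1;-1 -0.36 -0.42 0 0 0.23 1;-1 -0.36 -0.42 0 0 0.23 1;-1 -0.36 -0.42 0 0 0.23 1'
python3 - <<'E'
from h import *
p=snap("wrist","w1"); print(p["fov_y"],p["T"].round(3).tolist())
for nm,lo,hi,z in [("orange",(3,150,100),(18,255,255),117),("yellow",(22,120,100),(35,255,255),62)]:
    for c,a in blobs(p,lo,hi,60)[0]: print(nm,c.round(1),a,ray(p,c,z).round(1))
plan([450,255,330],2.0)
E
```

```text
time: 1.03
tool_pos: [295.0, 403.5, 248.4]
tcp_rot: [3.138, 0.003, 2.717]
contact_force: [1.0, 0.7, 0.7]
grip_width: 91.6
finger_force: 0.0
time: 1.37
tool_pos: [371.4, 329.5, 290.0]
tcp_rot: [3.139, 0.004, 2.716]
contact_force: [1.2, 0.7, 0.5]
grip_width: 91.9
finger_force: 0.0
time: 2.03
tool_pos: [443.8, 258.6, 329.6]
tcp_rot: [-3.141, -0.0, 2.002]
contact_force: [0.3, -0.2, -0.4]
grip_width: 91.6
finger_force: 0.0
58.4461372514505 [[0.908, 0.403, 0.11, 413.372], [0.418, -0.877, -0.239, 322.742], [0.0, 0.263, -0.965, 510.126], [0.0, 0.0, 0.0, 1.0]]
orange [302.  114.9] 819 [443.3 324.6 117. ]
orange [299.9 157.4] 862 [460.2 284.7 117. ]
orange [298.1 198.6] 802 [477.7 243.7 117. ]
orange [296.6 238. ] 802 [495.7 202.4 117. ]
yellow [404.8  67. ] 94 [529.6 420.3  62. ]
yellow [290.7 253.9] 270 [509.7 162.8  62. ]
shift [-0.059  0.042 -0.003] turn [-0.0001 -0.0001  0.0006] pos [443.7 258.6 329.7] rot [-3.1412e+00 -3.0000e-04  2.0020e+00] t 2.08
```

View pics/w1.png

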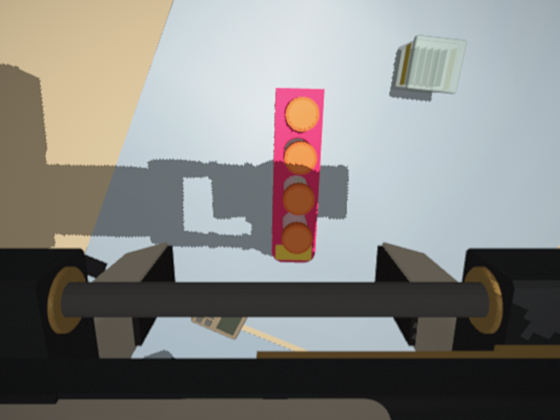

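The wrist view shows four caps in a column, from (302,115) for tube 4 to (297,238) for tube 1, with the tape at (291,254). I'll look at the steel rack the same way, so constant camera errors cancel.

```bash
python3 -m handwheel '-0.82 -0.3 0 0 0 0 1;-0.82 -0.3 0 0 0 0 1;-0.82 -0.3 0 0 0 0 1' >/dev/null&& python3 -m handwheel '-0.82 -0.3 0 0 0 0 1;-0.82 -0.3 0 0 0 0 1;-0.82 -0.3 0 0 0 0 1'  >/dev/null&& python3 -m handwheel '-0.82 -0.3 0 0 0 0 1;-0.82 -0.3 0 0 0 0 1;-0.82 -0.3 0 0 0 0 1'  >/dev/null&& python3 -m handwheel '-0.82 -0.3 0 0 0 0 1;-0.82 -0.3 0 0 0 0 1;-0.82 -0.3 0 0 0 0 1'  >/dev/null&& python3 -m handwheel '-0.82 -0.3 0 0 0 -0.13 1;-0.82 -0.3 0 0 0 -0.13 1;-0.82 -0.3 0 0 0 -0.13 1;-0.82 -0.3 0 0 0 -0.13 1;-0.82 -0.3 0 0 0 -0.13 1'
python3 - <<'E'
from h import *
p=snap("wrist","w2"); print(p["T"].round(3).tolist())
c=cv2.resize(p["frame"][20:290,180:420,::-1],None,fx=2.2,fy=2.2,interpolation=cv2.INTER_CUBIC); cv2.imwrite("pics/w2c.png",c)
for c,a in blobs(p,(22,120,100),(35,255,255),60)[0]: print(c.round(1),a,ray(p,c,70).round(1))
plan([481,-178,330],2.41)
E
```

```text
time: 3.5
tool_pos: [477.9, -177.1, 329.5]
tcp_rot: [3.141, -0.001, 2.409]
contact_force: [0.0, 0.5, 0.9]
grip_width: 91.8
finger_force: 0.0
[[0.669, 0.717, 0.196, 424.443], [0.743, -0.646, -0.175, -130.066], [0.001, 0.262, -0.965, 510.038], [0.0, 0.0, 0.0, 1.0]]
[276.8  73.3] 751 [ 402.  -105.9   70. ]
[181.3 337.5] 139 [ 565.8 -425.    70. ]
shift [-0.033  0.01  -0.004] turn [ 0.0001 -0.0002 -0.0012] pos [ 477.8 -176.5  329.6] rot [ 3.1412e+00 -8.0000e-04  2.4062e+00] t 3.55
```

View pics/w2c.png

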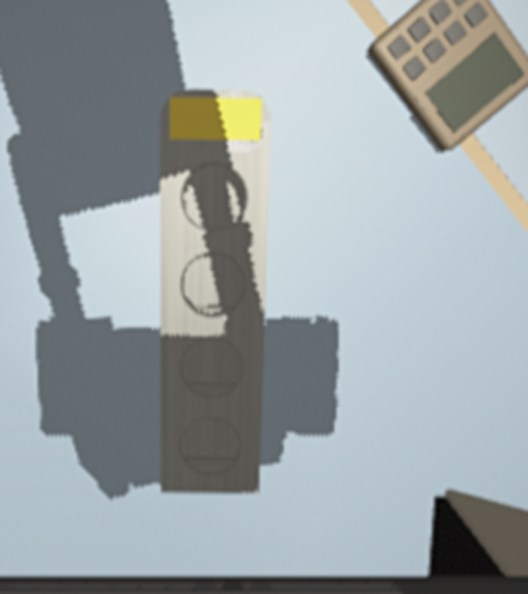

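The crop shows the tape at (215,118) and the four hole rims at (214,198), (213,284), (212,368) and (210,446), at 2.2x scale with offset (180,20). I'll fit both racks as rigid bodies.

```bash
cat > fit.py <<'E'
from h import *
from scipy.optimize import minimize
def pts(q,L,z): 
    c,s=np.cos(q[2]),np.sin(q[2]); L=np.atleast_2d(L); return np.c_[q[0]+c*L[:,0]-s*L[:,1],q[1]+s*L[:,0]+c*L[:,1],np.full(len(L),z)]
X=np.c_[[67.5,22.5,-22.5,-67.5],np.zeros(4)]
def rigid(p,uv,z,q0): 
    r=least_squares(lambda q:(proj(p,pts(q,X,q[3]))-uv).ravel(),[*q0,z]); r2=least_squares(lambda q:(proj(p,pts(q,X,z))-uv).ravel(),q0)
    return r2.x,r.x,np.abs(r2.fun).max()
if __name__=="__main__":
    p=load("w1"); uv=np.array([c for c,a in blobs(p,(3,150,100),(18,255,255),60)[0]])[::-1]
    for z in (114,117): print("plastic",z,[np.round(v,3) for v in rigid(p,uv,z,[469,263,-1.16])])
    p=load("w2"); uv=np.array([[214,198],[213,284],[212,368],[210,446]])/2.2+[180,20]
    a=rigid(p,uv,70,[481,-178,2.41]); print("steel holes",[np.round(v,3) for v in a])
    g=cv2.GaussianBlur(cv2.cvtColor(p["frame"],cv2.COLOR_RGB2GRAY).astype(np.float32),(0,0),1.0)
    G=np.minimum(np.hypot(cv2.Sobel(g,5,1,0),cv2.Sobel(g,5,0,1)),40)
    t=np.linspace(0,2*np.pi,60); C=np.vstack([x+16.5*np.c_[np.cos(t),np.sin(t)] for x in X])
    s=np.linspace(-95,95,80); E=np.vstack([np.c_[s,0*s+28],np.c_[s,0*s-28],np.c_[0*s[:24]-95,np.linspace(-28,28,24)]])
    def score(q,P):
        u=proj(p,pts(q,P,70)).astype(np.float32); return -cv2.remap(G,u[:,0],u[:,1],cv2.INTER_LINEAR).mean()
    for nm,P in [("circ",C),("edge",E),("both",np.vstack([C,E]))]:
        S=np.c_[[5,0,0],[0,5,0],[0,0,.03]]; m=minimize(score,a[0],args=(P,),method="Nelder-Mead",options=dict(initial_simplex=np.vstack([a[0],a[0]+S])))
        print(nm,m.x.round(3),m.fun)
E
python3 fit.py
```

```text
plastic 114 [array([469.666, 263.347,  -1.165]), array([470.098, 262.917,  -1.165, 110.806]), np.float64(0.901)]
plastic 117 [array([469.26 , 263.751,  -1.165]), array([470.098, 262.917,  -1.165, 110.806]), np.float64(1.367)]
steel holes [array([ 480.96 , -177.286,    2.395]), array([ 481.151, -177.445,    2.395,   68.385]), np.float64(0.386)]
circ [ 478.704 -175.79     2.413] -19.956819534301758
edge [ 481.388 -178.465    2.397] -34.1080322265625
both [ 478.633 -176.01     2.396] -25.893163681030273
```

```bash
python3 -m handwheel '0.8 0.97 0 0 0 0 1;0.8 0.97 0 0 0 0 1;0.8 0.97 0 0 0 0 1;0.8 0.97 0 0 0 0 1' >/dev/null&& python3 -m handwheel '0.8 0.97 0.2 0 0 0 1;0.8 0.97 0.2 0 0 0 1;0.8 0.97 0.2 0 0 0 1;0.8 0.97 0.2 0 0 0 1'  >/dev/null&& python3 -m handwheel '0.8 0.97 0.7 0 0 0.137 1;0.8 0.97 0.7 0 0 0.137 1;0.8 0.97 0.7 0 0 0.137 1;0.8 0.97 0.7 0 0 0.137 1;0.8 0.97 0.7 0 0 0.137 1;0.8 0.97 0.7 0 0 0.137 1'
python3 - <<'E'
from h import *
plan([496.5,201.2,93.5],1.9766)
p=snap("wrist","w3")
E
```

```text
time: 4.72
tool_pos: [493.9, 200.8, 239.3]
tcp_rot: [-3.14, -0.0, 1.98]
contact_force: [-0.3, -0.5, 0.0]
grip_width: 92.1
finger_force: 0.0
shift [-0.006  0.028  1.458] turn [-0.0005 -0.      0.001 ] pos [493.9 200.8 239.3] rot [-3.1399e+00 -1.0000e-04  1.9799e+00] t 4.72
```

View pics/w3.png

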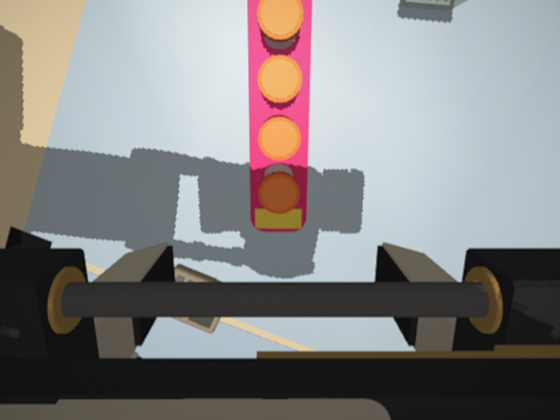

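The first cap is at (279,193) and lines up with the column between the fingers. I'll descend and grip.

```bash
python3 -m handwheel '0 0.03 0.9 0 0 0 1;0 0.03 0.9 0 0 0 1;0 0.03 0.9 0 0 0 1;0 0.03 0.9 0 0 0 1' >/dev/null&& python3 -m handwheel '0 0 0.3 0 0 0 1;0 0 0.56 0 0 0 1;0 0 0.56 0 0 0 1;0 0 0.56 0 0 0 1' && python3 -m handwheel '0 0 0 0 0 0 -1;0 0 0 0 0 0 -1;0 0 0 0 0 0 -1;0 0 0 0 0 0 -1;0 0 0 0 0 0 -1;0 0 0 0 0 0 -1;0 0 0 0 0 0 -1;0 0 0 0 0 0 -1'
python3 - <<'E'
from h import *
plan([496.5,201.2,93.5],1.9766)
snap("scene","s1")
E
```

```text
time: 5.43
tool_pos: [498.5, 200.5, 95.8]
tcp_rot: [3.14, 0.0, 1.976]
contact_force: [0.5, 0.8, 1.1]
grip_width: 91.4
finger_force: 0.0
time: 6.1
tool_pos: [497.4, 200.8, 93.9]
tcp_rot: [-3.142, -0.0, 1.976]
contact_force: [0.9, 0.3, 0.1]
grip_width: 43.2
finger_force: 0.0
shift [ 0.007 -0.007  0.004] turn [-0.     -0.     -0.0001] pos [497.4 200.8  93.9] rot [-3.1415e+00 -1.0000e-04  1.9763e+00] t 6.1
```

```bash
python3 -m handwheel '0 0 0 0 0 0 -1;0 0 0 0 0 0 -1;0 0 0 0 0 0 -1;0 0 0 0 0 0 -1' && python3 -m handwheel '0 0 -0.2 0 0 0 -1;0 0 -0.4 0 0 0 -1;0 0 -0.7 0 0 0 -1;0 0 -0.7 0 0 0 -1' && python3 -m handwheel '0 0 -0.35 0 0 0 -1;0 0 -0.7 0 0 0 -1;0 0 -0.7 0 0 0 -1;0 0 -0.7 0 0 0 -1'
python3 - <<'E'
from h import *
plan([431.5,-131.8,235],2.396)
p=snap("wrist","w4"); snap("scene","s1")
E
```

```text
time: 6.48
tool_pos: [497.4, 200.8, 93.9]
tcp_rot: [-3.142, -0.0, 1.976]
contact_force: [0.0, 0.9, -0.5]
grip_width: 31.2
finger_force: 30.0
time: 6.82
tool_pos: [500.2, 201.6, 169.1]
tcp_rot: [3.133, 0.001, 1.976]
contact_force: [0.7, 0.2, -0.5]
grip_width: 31.1
finger_force: 30.0
time: 7.15
tool_pos: [498.5, 201.1, 235.7]
tcp_rot: [3.137, 0.001, 1.976]
contact_force: [-0.6, 0.4, -0.7]
grip_width: 31.3
finger_force: 30.0
shift [-2.795 -1.928  0.   ] turn [ 0.0014  0.0005 -0.1336] pos [498.5 201.1 235.7] rot [3.1370e+00 7.0000e-04 1.9762e+00] t 7.15
```

View pics/w4.png

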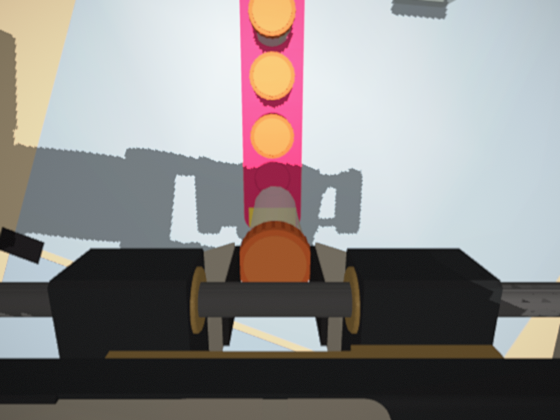

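The first tube is held, with its cap at about (275,255) between the fingers. The 31 mm opening is below the 34 mm cap diameter, so I'll check where it sits in the grip.

Run:
```python
from h import *
p=load("w4"); b,m=blobs(p,(3,150,60),(18,255,255),300)
print([(c.round(1),a) for c,a in b])
o=bot.get_obs(); r=R.from_euler("xyz",o["tcp_rot"])
W=lambda L:np.array(o["tool_pos"])+r.apply(L)
print(proj(p,[W([0,0,-18.8]),W([17,0,-25.5]),W([-17,0,-25.5]),W([0,17,-25.5]),W([0,-17,-25.5]),W([0,0,89.5])]).round(1))
im=p["frame"].copy()
t=np.linspace(0,6.28,40)
for z,rad in [(-25.5,17),(-12,17),(0,14.5),(60,14.5)]:
    u=proj(p,[W([rad*np.cos(a),rad*np.sin(a),z]) for a in t]); cv2.polylines(im,[u.round().astype(np.int32)],True,(0,0,255) if z>-5 else (0,255,0),1)
s=load("s1"); cv2.imwrite("pics/w4c.png",np.hstack([cv2.resize(im[130:330,190:370,::-1],(396,440)),cv2.resize(s["frame"][120:320,280:460,::-1],(396,440))]))
```

```text
[(array([271.4,  23.6]), np.int32(426)), (array([271.9,  79.2]), np.int32(405)), (array([271.7, 137. ]), np.int32(545)), (array([274.6, 254.1]), np.int32(3788))]
[[273.1 259.1]
 [273.1 229.5]
 [273.1 298.6]
 [310.4 264.9]
 [235.7 265.1]
 [272.7 201.3]]
```

View pics/w4c.png

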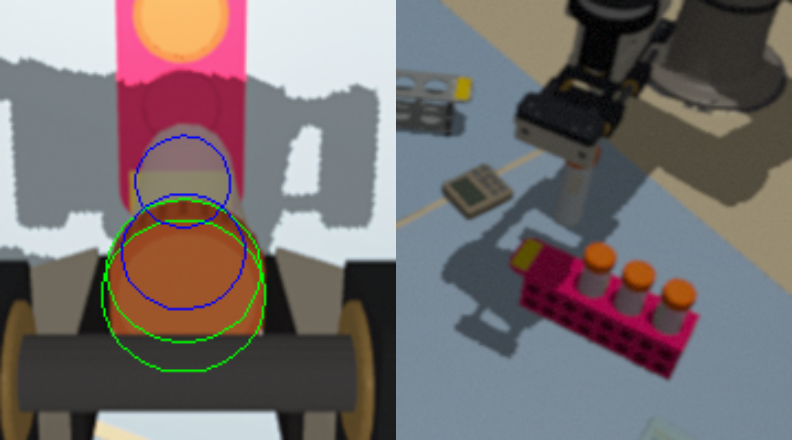

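The overlay matches: the tube is centred to about 1 mm, and the smaller reading fits pads that give a little. I'll carry it to hole 1.

```bash
python3 -m handwheel '-0.35 -0.24 0 0 0 0 -1;-0.7 -0.48 0 0 0 0 -1;-0.7 -0.48 0 0 0 0 -1' >/dev/null&& python3 -m handwheel '-0.7 -0.48 0 0 0 0 -1;-0.7 -0.48 0 0 0 0 -1;-0.7 -0.48 0 0 0 0 -1' >/dev/null&& python3 -m handwheel '-0.7 -0.48 0 0 0 0 -1;-0.7 -0.48 0 0 0 0 -1;-0.7 -0.48 0 0 0 0 -1' >/dev/null&& python3 -m handwheel '-0.35 -0.24 0 0 0 -0.134 -1;-0.7 -0.48 0 0 0 -0.134 -1;-0.7 -0.48 0 0 0 -0.134 -1;-0.7 -0.48 0 0 0 -0.134 -1;-0.7 -0.48 0 0 0 -0.134 -1;-0.7 -0.48 0 0 0 -0.134 -1;-0.7 -0.48 0 0 0 -0.134 -1'
python3 - <<'E'
from h import *
plan([431.5,-131.8,170],2.396)
E
```

```text
time: 8.58
tool_pos: [431.4, -131.4, 233.3]
tcp_rot: [-3.142, -0.001, 2.395]
contact_force: [-0.0, 0.5, 0.4]
grip_width: 31.7
finger_force: 30.0
shift [-0.004 -0.002  0.633] turn [-0.     -0.0004 -0.0002] pos [ 431.4 -131.4  233.3] rot [-3.1415e+00 -1.3000e-03  2.3953e+00] t 8.58
```

```bash
python3 -m handwheel '0 0 0.3 0 0 0 -1;0 0 0.5 0 0 0 -1;0 0 0.66 0 0 0 -1;0 0 0.66 0 0 0 -1;0 0 0.66 0 0 0 -1'
python3 - <<'E'
from h import *
plan([431.5,-131.8,101.5],2.396)
w=snap("wrist","w5"); s=snap("scene","s5")
from fit import pts
q=[481.1,-177.6,2.396]; im=s["frame"].copy()
t=np.linspace(0,6.28,40)
for z in (70,): 
  for x in (67.5,22.5,-22.5,-67.5):
    cv2.polylines(im,[proj(s,pts(q,np.c_[x+16.5*np.cos(t),16.5*np.sin(t)],z)).round().astype(np.int32)],True,(0,255,0),1)
cv2.imwrite("pics/s5c.png",np.hstack([cv2.resize(im[90:200,220:340,::-1],(480,440),interpolation=cv2.INTER_CUBIC),cv2.resize(w["frame"][100:340,180:360,::-1],(320,440))]))
E
```

```text
time: 9.0
tool_pos: [431.3, -131.4, 167.6]
tcp_rot: [-3.141, -0.002, 2.397]
contact_force: [0.1, -0.1, 0.6]
grip_width: 31.3
finger_force: 30.0
shift [-0.005 -0.001  0.661] turn [-0.0001 -0.0005  0.0003] pos [ 431.3 -131.4  167.6] rot [-3.1413e+00 -1.7000e-03  2.3970e+00] t 9.0
```

View pics/s5c.png

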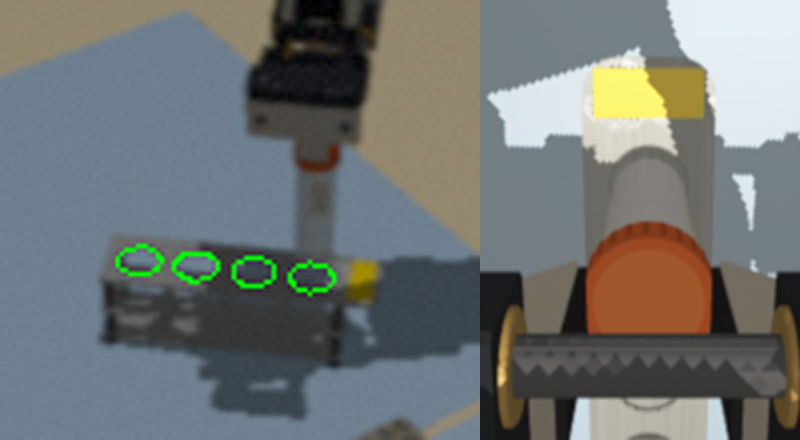

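The tube lines up laterally with the tape in the wrist view, where both sit at x≈648. I'll insert slowly and watch the forces.

```bash
python3 -m handwheel '0 0 0.05 0 0 0 -1;0 0 0.1 0 0 0 -1;0 0 0.14 0 0 0 -1;0 0 0.14 0 0 0 -1'; python3 -m handwheel '0 0 0.04 0 0 0 -1;0 0 0.08 0 0 0 -1;0 0 0.12 0 0 0 -1;0 0 0.12 0 0 0 -1'
```

```text
time: 9.43
tool_pos: [431.0, -132.0, 153.2]
tcp_rot: [-3.141, -0.001, 2.397]
contact_force: [0.6, -0.7, 0.5]
grip_width: 31.2
finger_force: 30.0
time: 9.77
tool_pos: [431.0, -132.0, 141.0]
tcp_rot: [-3.141, -0.002, 2.397]
contact_force: [-0.2, 0.8, 0.4]
grip_width: 31.5
finger_force: 30.0
```

```bash
python3 -m handwheel '0 0 0.06 0 0 0 -1;0 0 0.13 0 0 0 -1;0 0 0.19 0 0 0 -1;0 0 0.19 0 0 0 -1'; python3 -m handwheel '0 0 0.06 0 0 0 -1;0 0 0.11 0 0 0 -1;0 0 0.16 0 0 0 -1;0 0 0.16 0 0 0 -1;0 0 0.16 0 0 0 -1'; python3 -m handwheel '0 0 0.02 0 0 0 -1;0 0 0.035 0 0 0 -1;0 0 0.045 0 0 0 -1;0 0 0.045 0 0 0 -1;0 0 0.045 0 0 0 -1'
```

```text
time: 10.1
tool_pos: [430.6, -131.8, 121.4]
tcp_rot: [-3.141, -0.003, 2.397]
contact_force: [-0.3, 0.4, -1.1]
grip_width: 31.4
finger_force: 30.0
time: 10.52
tool_pos: [431.3, -132.1, 106.6]
tcp_rot: [-3.142, -0.001, 2.397]
contact_force: [1.3, 0.4, -0.4]
grip_width: 31.4
finger_force: 30.0
time: 10.93
tool_pos: [431.5, -132.2, 102.4]
tcp_rot: [3.141, 0.0, 2.397]
contact_force: [0.3, 0.1, -1.1]
grip_width: 31.4
finger_force: 30.0
```

```bash
for i in 1; do python3 -m handwheel '0 0 0.01 0 0 0 -1;0 0 0.01 0 0 0 -1;0 0 0.01 0 0 0 -1' | grep -E "pos|contact"; python3 -m handwheel '0 0 0.01 0 0 0 -1;0 0 0.01 0 0 0 -1;0 0 0.01 0 0 0 -1' | grep -E "pos|contact"; done
```

```text
tool_pos: [431.7, -132.4, 101.7]
contact_force: [-0.5, -0.1, 2.0]
tool_pos: [432.4, -132.8, 101.4]
contact_force: [0.6, -0.1, 9.0]
```

Firm contact (9 N) at the expected height means it is fully home. I'll release it, rise, and go over tube 2.

```bash
python3 -m handwheel '0 0 0 0 0 0 0.4;0 0 0 0 0 0 0.4;0 0 0 0 0 0 0.4;0 0 0 0 0 0 0.4;0 0 0 0 0 0 0.4;0 0 0 0 0 0 0.4;0 0 -0.1 0 0 0 0.4;0 0 -0.3 0 0 0 0.4' && python3 -m handwheel '0 0 -0.4 0 0 0 0.4;0 0 -0.4 0 0 0 0.4;0 0 -0.4 0 0 0 0.4'
python3 - <<'E'
from h import *
plan([478.7,242.5,172],1.9766)
p=snap("wrist","w6"); s=snap("scene","s6")
cv2.imwrite("pics/s6c.png",np.hstack([cv2.resize(s["frame"][90:200,220:340,::-1],(400,367),interpolation=cv2.INTER_CUBIC),cv2.resize(p["frame"][:,:,::-1],(400,367))]))
E
```

```text
time: 12.1
tool_pos: [430.0, -131.5, 128.9]
tcp_rot: [-3.14, -0.005, 2.397]
contact_force: [-1.1, -0.1, -0.1]
grip_width: 64.1
finger_force: 0.0
time: 12.35
tool_pos: [432.6, -132.8, 172.1]
tcp_rot: [3.14, 0.004, 2.397]
contact_force: [0.3, -0.1, -0.0]
grip_width: 64.2
finger_force: 0.0
shift [ 2.204  3.073 -0.005] turn [0.0007 0.0013 0.1339] pos [ 432.6 -132.8  172.1] rot [3.1403 0.0044 2.3973] t 12.35
```

View pics/s6c.png

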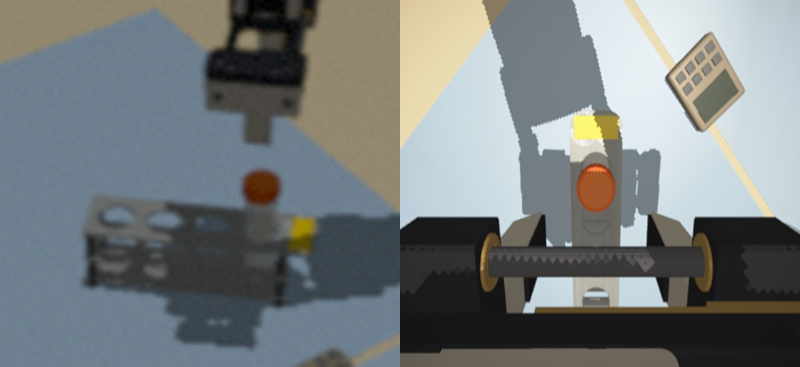

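Tube 1 now stands in the hole nearest the tab, with its cap at (597,187) in the wrist half of the picture. Next is tube 2.

```bash
python3 -m handwheel '0.55 0.77 0 0 0 0 0.4;0.55 0.77 0 0 0 0 0.4;0.55 0.77 0 0 0 0 0.4' >/dev/null&& python3 -m handwheel '0.55 0.77 0 0 0 0 0.4;0.55 0.77 0 0 0 0 0.4;0.55 0.77 0 0 0 0 0.4' >/dev/null&& python3 -m handwheel '0.55 0.77 0 0 0 0 0.4;0.55 0.77 0 0 0 0 0.4;0.55 0.77 0 0 0 0 0.4' >/dev/null&& python3 -m handwheel '0.55 0.77 0 0 0 0.134 0.4;0.55 0.77 0 0 0 0.134 0.4;0.55 0.77 0 0 0 0.134 0.4;0.55 0.77 0 0 0 0.134 0.4;0.55 0.77 0 0 0 0.134 0.4;0.55 0.77 0 0 0 0.134 0.4'
python3 - <<'E'
from h import *
plan([478.7,242.5,93.5],1.9766)
E
```

```text
time: 13.7
tool_pos: [477.6, 242.9, 169.1]
tcp_rot: [-3.139, 0.0, 1.979]
contact_force: [-0.9, -1.1, -0.6]
grip_width: 64.3
finger_force: 0.0
shift [-0.008  0.011  0.756] turn [-0.0009  0.      0.0008] pos [477.6 242.9 169.1] rot [-3.1389  0.      1.9791] t 13.7
```

```bash
python3 -m handwheel '0 0.01 0.4 0 0 0 0.4;0 0.01 0.75 0 0 0 0.4;0 0.01 0.75 0 0 0 0.4;0 0.01 0.75 0 0 0 0.4' && python3 -m handwheel '0 0 0 0 0 0 -1;0 0 0 0 0 0 -1;0 0 0 0 0 0 -1;0 0 0 0 0 0 -1;0 0 0 0 0 0 -1;0 0 0 0 0 0 -1;0 0 0 0 0 0 -1;0 0 0 0 0 0 -1' && python3 -m handwheel '0 0 -0.2 0 0 0 -1;0 0 -0.4 0 0 0 -1;0 0 -0.7 0 0 0 -1;0 0 -0.7 0 0 0 -1' >/dev/null && python3 -m handwheel '0 0 -0.35 0 0 0 -1;0 0 -0.7 0 0 0 -1;0 0 -0.7 0 0 0 -1;0 0 -0.7 0 0 0 -1'
python3 - <<'E'
from h import *
plan([464.4,-162.3,235],2.396)
E
```

```text
time: 14.03
tool_pos: [478.1, 242.5, 94.3]
tcp_rot: [-3.137, -0.0, 1.977]
contact_force: [0.0, 0.2, -0.1]
grip_width: 64.1
finger_force: 0.0
time: 14.7
tool_pos: [479.0, 243.8, 95.6]
tcp_rot: [-3.141, -0.0, 1.976]
contact_force: [-1.2, -0.8, 4.4]
grip_width: 15.9
finger_force: 3.3
time: 15.37
tool_pos: [480.3, 244.2, 237.2]
tcp_rot: [3.137, 0.0, 1.976]
contact_force: [0.2, -0.7, -0.9]
grip_width: 0.6
finger_force: 0.0
shift [-3.672 -1.749  0.015] turn [ 0.0015  0.0004 -0.1336] pos [480.3 244.2 237.2] rot [3.1369e+00 3.0000e-04 1.9763e+00] t 15.37
```

The grip went to 0.6 mm, so it missed or squeezed the tube out. I'll look.

Run:
```python
from h import *
p=snap("wrist","w7"); s=snap("scene","s7")
for c,a in blobs(p,(3,150,60),(18,255,255),60)[0]: print(c.round(1),a,ray(p,c,115).round(1))
cv2.imwrite("pics/s7c.png",np.hstack([cv2.resize(s["frame"][180:310,310:440,::-1],(400,400),interpolation=cv2.INTER_CUBIC),cv2.resize(p["frame"][:,:,::-1],(400,300))[0:300].repeat(1,0) if False else cv2.resize(p["frame"][:,:,::-1],(400,400))]))
```

```text
[271.7  82.6] 391 [443.9 322.8 115. ]
[271.6 140.8] 713 [461.2 282.2 115. ]
[281.1 192.3] 1371 [485.  246.5 115. ]
```

View pics/s7c.png

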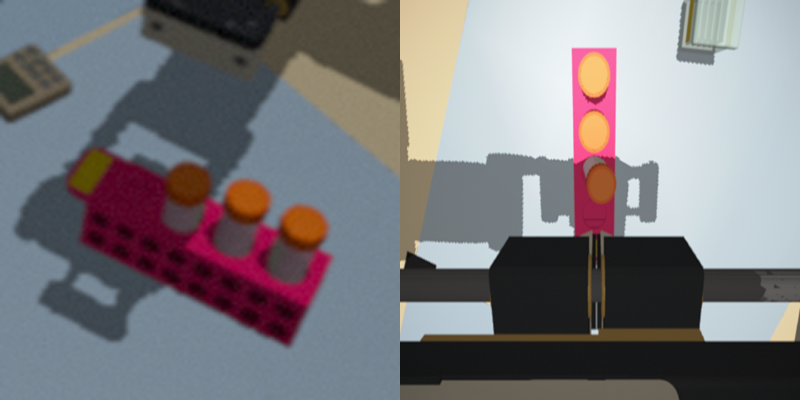

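The left view shows tube 2 still in its place, leaning slightly. In the wrist view its cap is at about (600,184), displaced to the right. I'll check the tool-to-camera geometry numerically, using the tube now standing in the steel rack.

Run:
```python
from h import *
p=load("w6"); b=blobs(p,(3,150,60),(18,255,255),300)[0]; print("w6",[(c.round(1),a) for c,a in b])
c=b[-1][0]; print("cap at",ray(p,c,122).round(1),"TCP was 432.6,-132.8 (grasp released at ~432,-132.6)")
# cap outline ellipse
h=cv2.cvtColor(p["frame"],cv2.COLOR_RGB2HSV); m=cv2.inRange(h,(3,150,60),(18,255,255))
y,x=np.where(m[150:260,230:340]); print("bbox cols",x.min()+230,x.max()+230,"rows",y.min()+150,y.max()+150)
xy=(431.3,-132.0); t=np.linspace(0,6.28,60)
for z in (127,113.5):
    u=proj(p,[[xy[0]+17*np.cos(a),xy[1]+17*np.sin(a),z] for a in t]); print("pred z",z,u.min(0).round(1),u.max(0).round(1))
p=load("w7"); o=bot.get_obs(); print("w7 tcp px",proj(p,[o["tool_pos"]]).round(1),"T inv cam in tool",R.from_euler("xyz",o["tcp_rot"]).inv().apply(p["T"][:3,3]-o["tool_pos"]).round(1))
cv2.imwrite("pics/w7c.png",cv2.resize(p["frame"][140:350,180:380,::-1],(571,600),interpolation=cv2.INTER_CUBIC))
```

```text
w6 [(array([274. , 214.7]), np.int32(2321))]
cap at [ 430.2 -131.7  122. ] TCP was 432.6,-132.8 (grasp released at ~432,-132.6)
bbox cols 248 300 rows 187 241
pred z 127 [247.8 192.1] [301.9 243.8]
pred z 113.5 [249.1 187.3] [300.4 236.5]
w7 tcp px [[273.  244.9]] T inv cam in tool [  71.    -0.4 -183.2]
```

View pics/w7c.png

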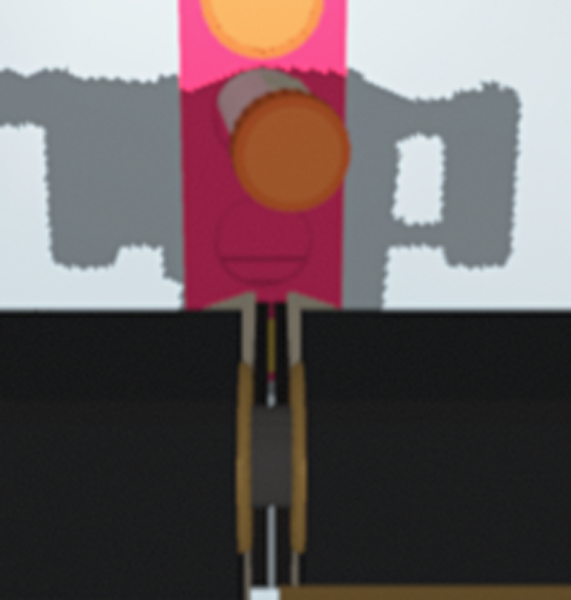

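Run:
```python
from h import *
from fit import pts
p=load("w7"); q=[469.8,263.2,-1.165]
cr=lambda u:((u-[180,140])*2.857).round(0).tolist()
for i,x in enumerate([67.5,22.5,-22.5,-67.5]):
    print(i+1,"hole z62",cr(proj(p,pts(q,[x,0],62))[0]),"cap z119",cr(proj(p,pts(q,[x,0],119))[0]))
s=load("s7")
cs=lambda u:((u-[310,180])*400/130).round(0).tolist()
for i,x in enumerate([67.5,22.5,-22.5,-67.5]):
    print(i+1,"scene hole z62",cs(proj(s,pts(q,[x,0],62))[0]),"cap z119",cs(proj(s,pts(q,[x,0],119))[0]))
o=bot.get_obs(); print(o["contact_force"].round(1),o["time"])
```

```text
1 hole z62 [264.0, 244.0] cap z119 [264.0, 304.0]
2 hole z62 [264.0, 117.0] cap z119 [263.0, 156.0]
3 hole z62 [263.0, -18.0] cap z119 [263.0, -3.0]
4 hole z62 [263.0, -163.0] cap z119 [263.0, -175.0]
1 scene hole z62 [130.0, 190.0] cap z119 [139.0, 147.0]
2 scene hole z62 [180.0, 214.0] cap z119 [192.0, 171.0]
3 scene hole z62 [232.0, 239.0] cap z119 [247.0, 196.0]
4 scene hole z62 [286.0, 265.0] cap z119 [303.0, 222.0]
[ 0.3 -0.1 -1.2] 15.4667
```

The geometry agrees within 1–2 mm, yet tube 2 was squeezed aside and now leans about 5 mm. I'll retry from full opening, closing in steps and reading between them.

```bash
python3 -m handwheel '0 0 0 0 0 0 1;0 0 0 0 0 0 1;0 0 0 0 0 0 1;0 0 0 0 0 0 1;0 0 0 0 0 0 1;0 0 0 0 0 0 1;0 0 0 0 0 0 1;0 0 0 0 0 0 1' >/dev/null; python3 -m handwheel '0 0 0 0 0 0 1;0 0 0 0 0 0 1;0 0 0 0 0 0 1;0 0 0 0 0 0 1;0 0 0 0 0 0 1;0 0 0 0 0 0 1;0 0 0 0 0 0 1;0 0 0 0 0 0 1'
python3 - <<'E'
from h import *
plan([478.7,242.5,93.0],1.9766)
p=snap("wrist","w8")
for c,a in blobs(p,(3,150,60),(18,255,255),60)[0]: print(c.round(1),a,ray(p,c,115).round(1))
E
```

```text
time: 16.8
tool_pos: [479.2, 243.8, 235.4]
tcp_rot: [-3.142, -0.0, 1.976]
contact_force: [-0.1, 0.7, -0.7]
grip_width: 91.5
finger_force: 0.0
shift [-0.01  -0.01   1.424] turn [-0.     -0.     -0.0001] pos [479.2 243.8 235.4] rot [-3.1416e+00 -1.0000e-04  1.9763e+00] t 16.8
[274.1  81.2] 486 [443.7 323.8 115. ]
[273.9 138.7] 1449 [460.7 284.  115. ]
[283.6 192.9] 1403 [485.4 246.6 115. ]
[274.4 253.2] 62 [499.4 194.7 115. ]
```

```bash
python3 -m handwheel '-0.01 -0.01 0.4 0 0 0 1;-0.01 -0.01 0.8 0 0 0 1;-0.01 -0.01 0.8 0 0 0 1' >/dev/null; python3 -m handwheel '0 0 0.3 0 0 0 1;0 0 0.55 0 0 0 1;0 0 0.62 0 0 0 1;0 0 0.62 0 0 0 1;0 0 0.62 0 0 0 1'; python3 -m handwheel '0 0 0 0 0 0 0;0 0 0 0 0 0 0;0 0 0 0 0 0 0;0 0 0 0 0 0 0;0 0 0 0 0 0 0;0 0 0 0 0 0 0;0 0 0 0 0 0 0;0 0 0 0 0 0 0';  python3 -m handwheel '0 0 0 0 0 0 -0.17;0 0 0 0 0 0 -0.17;0 0 0 0 0 0 -0.17'
python3 - <<'E'
from h import *
p=snap("wrist","w9"); plan([478.7,242.5,93.0],1.9766)
cv2.imwrite("pics/w9c.png",cv2.resize(p["frame"][100:340,150:400,::-1],(625,600),interpolation=cv2.INTER_CUBIC))
E
```

```text
time: 17.52
tool_pos: [479.7, 242.8, 95.0]
tcp_rot: [3.14, 0.0, 1.976]
contact_force: [0.6, -0.4, -0.0]
grip_width: 91.9
finger_force: 0.0
time: 18.18
tool_pos: [479.2, 242.6, 93.7]
tcp_rot: [3.14, 0.0, 1.976]
contact_force: [0.8, 0.9, 1.6]
grip_width: 46.9
finger_force: 0.9
time: 18.43
tool_pos: [479.7, 242.8, 94.2]
tcp_rot: [3.139, 0.0, 1.976]
contact_force: [3.5, 1.4, 4.0]
grip_width: 38.4
finger_force: 2.6
shift [ 0.001 -0.007  0.01 ] turn [ 0.0006  0.     -0.0001] pos [479.4 242.7  94. ] rot [3.1398e+00 1.0000e-04 1.9762e+00] t 18.48
```

View pics/w9c.png

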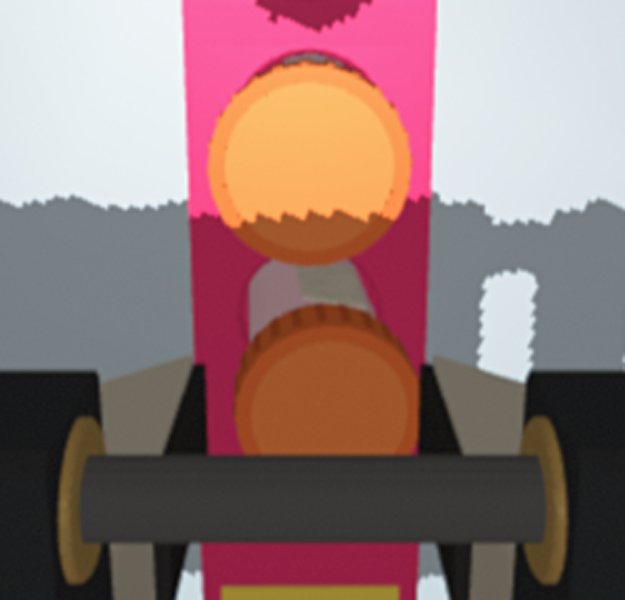

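The cap sits right of centre, at (328,410) against a finger mid-line at 311, and is being straightened gently by the right finger. I'll close on in small steps.

```bash
python3 -m handwheel '0 0 0 0 0 0 -0.22;0 0 0 0 0 0 -0.22' | grep -E "pos|force|width"; python3 -m handwheel '0 0 0 0 0 0 -0.26;0 0 0 0 0 0 -0.26' | grep -E "pos|force|width"; python3 -m handwheel '0 0 0 0 0 0 -0.3;0 0 0 0 0 0 -0.3'| grep -E "pos|force|width"
```

```text
tool_pos: [477.9, 242.1, 92.9]
contact_force: [-0.3, 1.0, 0.5]
grip_width: 35.9
finger_force: 0.1
tool_pos: [478.2, 242.3, 93.0]
contact_force: [0.9, -0.1, -0.4]
grip_width: 34.2
finger_force: 0.0
tool_pos: [478.4, 242.3, 93.1]
contact_force: [0.1, -0.5, 0.0]
grip_width: 32.4
finger_force: 18.3
```

```bash
python3 -m handwheel '0 0 0 0 0 0 -0.4;0 0 0 0 0 0 -0.4;0 0 0 0 0 0 -0.4' | grep -E "pos|force|width";python3 -m handwheel '0 0 0 0 0 0 -1;0 0 0 0 0 0 -1' | grep -E "pos|force|width"
python3 - <<'E'
from h import *
p=snap("wrist","w10");s=snap("scene","s10")
cv2.imwrite("pics/w10c.png",np.hstack([cv2.resize(p["frame"][100:340,150:400,::-1],(400,400),interpolation=cv2.INTER_CUBIC),cv2.resize(s["frame"][180:310,310:440,::-1],(400,400),interpolation=cv2.INTER_CUBIC)]))
E
```

```text
tool_pos: [478.6, 242.4, 93.4]
contact_force: [0.6, -0.5, -0.4]
grip_width: 31.8
finger_force: 30.0
tool_pos: [478.7, 242.5, 93.5]
contact_force: [0.5, -0.2, -0.2]
grip_width: 31.7
finger_force: 30.0
```

View pics/w10c.png

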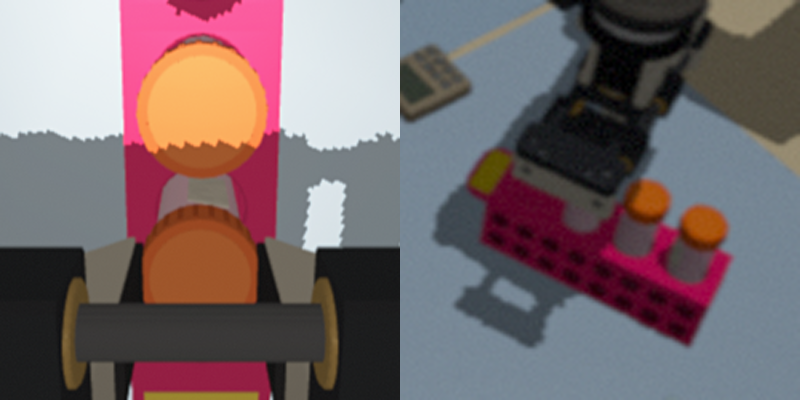

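Tube 2 is now gripped upright, with its cap at (200,270) midway between the fingers. I'll lift and carry it to hole 2.

```bash
python3 -m handwheel '0 0 -0.15 0 0 0 -1;0 0 -0.3 0 0 0 -1;0 0 -0.5 0 0 0 -1;0 0 -0.7 0 0 0 -1;0 0 -0.7 0 0 0 -1' | grep -E "pos|force|width" && python3 -m handwheel '0 0 -0.35 0 0 0 -1;0 0 -0.7 0 0 0 -1;0 0 -0.7 0 0 0 -1;0 0 -0.7 0 0 0 -1'| grep -E "pos|force|width"
python3 - <<'E'
from h import *
plan([464.4,-162.3,235],2.396)
def held(p):
    h=cv2.cvtColor(p["frame"],cv2.COLOR_RGB2HSV); m=cv2.inRange(h,(3,150,60),(18,255,255))
    n,l,s,c=cv2.connectedComponentsWithStats(m); i=1+np.argmax(s[1:,4]); return s[i].tolist(),c[i].round(1)
print(held(load("w4")),held(snap("wrist","w11")))
E
```

```text
tool_pos: [480.8, 243.2, 167.3]
contact_force: [0.8, 0.9, -0.2]
grip_width: 31.7
finger_force: 30.0
tool_pos: [479.6, 242.8, 234.6]
contact_force: [0.4, -0.3, -0.9]
grip_width: 31.6
finger_force: 30.0
shift [-3.662 -1.737 -0.01 ] turn [ 0.0012  0.0003 -0.1336] pos [479.6 242.8 234.6] rot [3.1377e+00 3.0000e-04 1.9763e+00] t 20.25
([239, 221, 72, 61, 3788], array([274.6, 254.1])) ([239, 223, 73, 59, 3709], array([274.6, 255.2]))
```

```bash
python3 -m handwheel '-0.35 -0.17 0 0 0 0 -1;-0.7 -0.33 0 0 0 0 -1;-0.91 -0.43 0 0 0 0 -1;-0.91 -0.43 0 0 0 0 -1' >/dev/null&& python3 -m handwheel '-0.91 -0.43 0 0 0 0 -1;-0.91 -0.43 0 0 0 0 -1;-0.91 -0.43 0 0 0 0 -1' >/dev/null&& python3 -m handwheel '-0.91 -0.43 0 0 0 0 -1;-0.91 -0.43 0 0 0 0 -1;-0.91 -0.43 0 0 0 0 -1' >/dev/null&& python3 -m handwheel '-0.35 -0.17 0 0 0 -0.134 -1;-0.7 -0.33 0 0 0 -0.134 -1;-0.93 -0.45 0 0 0 -0.134 -1;-0.93 -0.45 0 0 0 -0.134 -1;-0.93 -0.45 0 0 0 -0.134 -1;-0.93 -0.45 0 0 0 -0.134 -1;-0.93 -0.45 0 0 0 -0.134 -1;-0.93 -0.45 0 0 0 -0.134 -1'| grep -E "pos|force|width"
python3 - <<'E'
from h import *
plan([464.4,-162.5,165],2.396)
E
```

```text
tool_pos: [463.2, -161.3, 233.0]
contact_force: [0.9, -0.6, -1.2]
grip_width: 31.7
finger_force: 30.0
shift [-0.017 -0.     0.68 ] turn [ 0.     -0.0003  0.0004] pos [ 463.2 -161.3  233. ] rot [ 3.1415e+00 -1.0000e-03  2.3971e+00] t 21.8
```

```bash
python3 -m handwheel '-0.015 0 0.3 0 0 0 -1;-0.015 0 0.5 0 0 0 -1;-0.015 0 0.66 0 0 0 -1;-0.015 0 0.66 0 0 0 -1;-0.015 0 0.66 0 0 0 -1'| grep -E "pos|force|width"; python3 -m handwheel '0 0 0.05 0 0 0 -1;0 0 0.1 0 0 0 -1;0 0 0.14 0 0 0 -1;0 0 0.14 0 0 0 -1'| grep -E "pos|force|width"; python3 -m handwheel '0 0 0.04 0 0 0 -1;0 0 0.08 0 0 0 -1;0 0 0.12 0 0 0 -1;0 0 0.12 0 0 0 -1'| grep -E "pos|force|width"
```

```text
tool_pos: [464.2, -162.7, 167.2]
contact_force: [-0.1, 0.3, 0.1]
grip_width: 32.0
finger_force: 30.0
tool_pos: [464.1, -163.3, 153.0]
contact_force: [-0.4, -0.2, -0.8]
grip_width: 32.1
finger_force: 30.0
tool_pos: [463.9, -163.3, 140.5]
contact_force: [0.5, 0.3, -0.6]
grip_width: 31.8
finger_force: 30.0
```

```bash
python3 -m handwheel '0 0 0.06 0 0 0 -1;0 0 0.13 0 0 0 -1;0 0 0.19 0 0 0 -1;0 0 0.19 0 0 0 -1'| grep -E "pos|force|width"; python3 -m handwheel '0 0 0.06 0 0 0 -1;0 0 0.11 0 0 0 -1;0 0 0.16 0 0 0 -1;0 0 0.16 0 0 0 -1;0 0 0.16 0 0 0 -1'| grep -E "pos|force|width"; python3 -m handwheel '0 0 0.02 0 0 0 -1;0 0 0.035 0 0 0 -1;0 0 0.035 0 0 0 -1;0 0 0.035 0 0 0 -1'| grep -E "pos|force|width"; python3 -m handwheel '0 0 0.01 0 0 0 -1;0 0 0.01 0 0 0 -1;0 0 0.01 0 0 0 -1' | grep -E "pos|contact"
```

```text
tool_pos: [463.4, -163.1, 120.8]
contact_force: [-0.3, 1.4, -1.0]
grip_width: 31.9
finger_force: 30.0
tool_pos: [464.1, -163.4, 106.1]
contact_force: [0.3, -0.0, 0.1]
grip_width: 32.1
finger_force: 30.0
tool_pos: [464.3, -163.5, 102.9]
contact_force: [0.3, -0.3, -0.5]
grip_width: 31.6
finger_force: 30.0
tool_pos: [464.3, -163.5, 101.9]
contact_force: [-0.1, -0.2, -0.1]
```

```bash
python3 -m handwheel '0 0 0.01 0 0 0 -1;0 0 0.01 0 0 0 -1;0 0 0.01 0 0 0 -1' | grep -E "pos|contact";  python3 -m handwheel '0 0 0.005 0 0 0 -1;0 0 0.005 0 0 0 -1;0 0 0.005 0 0 0 -1' | grep -E "pos|contact"
```

```text
tool_pos: [464.4, -163.5, 101.0]
contact_force: [-0.4, -0.2, -0.8]
tool_pos: [464.6, -163.7, 100.7]
contact_force: [0.2, 0.2, 3.3]
```

Tube 2 is home at 3.3 N, at the same height as tube 1. I'll release it and move over tube 3.

```bash
python3 -m handwheel '0 0 0 0 0 0 0.4;0 0 0 0 0 0 0.4;0 0 0 0 0 0 0.4;0 0 0 0 0 0 0.4;0 0 0 0 0 0 0.4;0 0 0 0 0 0 0.4;0 0 -0.1 0 0 0 0.4;0 0 -0.3 0 0 0 0.4' && python3 -m handwheel '0 0 -0.4 0 0 0 0.4;0 0 -0.4 0 0 0 0.4;0 0 -0.4 0 0 0 0.4'
python3 - <<'E'
from h import *
p=snap("wrist","w12")
for c,a in blobs(p,(3,150,60),(18,255,255),60)[0]: print(c.round(1),a,ray(p,c,122).round(1))
plan([460.9,283.9,172],1.9766)
E
```

```text
time: 25.38
tool_pos: [462.8, -162.8, 128.7]
tcp_rot: [-3.14, -0.005, 2.397]
contact_force: [0.0, -0.7, -0.3]
grip_width: 64.0
finger_force: 0.0
time: 25.63
tool_pos: [465.5, -164.1, 172.3]
tcp_rot: [3.14, 0.005, 2.397]
contact_force: [0.2, -0.3, -0.2]
grip_width: 64.5
finger_force: 0.0
[278.5 145.5] 1781 [ 432.6 -131.3  122. ]
[273.8 214.4] 2315 [ 462.9 -163.1  122. ]
shift [ 3.058  3.267 -0.015] turn [0.0002 0.0004 0.1339] pos [ 464.5 -163.6  170.8] rot [3.1412e+00 1.3000e-03 2.3972e+00] t 25.68
```

```bash
python3 -m handwheel '0.77 0.82 0 0 0 0 0.4;0.77 0.82 0 0 0 0 0.4;0.77 0.82 0 0 0 0 0.4;0.77 0.82 0 0 0 0 0.4' >/dev/null&& python3 -m handwheel '0.77 0.82 0 0 0 0 0.4;0.77 0.82 0 0 0 0 0.4;0.77 0.82 0 0 0 0 0.4' >/dev/null&& python3 -m handwheel '0.77 0.82 0 0 0 0 0.4;0.77 0.82 0 0 0 0 0.4;0.77 0.82 0 0 0 0 0.4' >/dev/null&& python3 -m handwheel '0.75 0.81 0 0 0 0.134 0.4;0.75 0.81 0 0 0 0.134 0.4;0.75 0.81 0 0 0 0.134 0.4;0.75 0.81 0 0 0 0.134 0.4;0.75 0.81 0 0 0 0.134 0.4;0.75 0.81 0 0 0 0.134 0.4;0.75 0.81 0 0 0 0.134 0.4'
python3 - <<'E'
from h import *
p=snap("wrist","w13")
for c,a in blobs(p,(3,150,60),(18,255,255),60)[0]: print(c.round(1),a,ray(p,c,114).round(1))
plan([460.9,283.9,93.5],1.9766)
E
```

```text
time: 27.1
tool_pos: [460.6, 283.2, 169.7]
tcp_rot: [-3.14, 0.0, 1.978]
contact_force: [-0.3, -0.6, -0.3]
grip_width: 64.0
finger_force: 0.0
[277.  150.2] 1536 [444.2 322.8 114. ]
[276.3 214.2] 2253 [460.5 284.3 114. ]
shift [0.007 0.005 0.764] turn [-0.0003  0.0001  0.    ] pos [460.8 283.1 169.9] rot [-3.1405e+00  2.0000e-04  1.9767e+00] t 27.15
```

```bash
python3 -m handwheel '0.01 0.005 0.3 0 0 0 0.4;0.01 0.005 0.6 0 0 0 0.4;0.01 0.005 0.76 0 0 0 0.4;0.01 0.005 0.76 0 0 0 0.4;0.01 0.005 0.76 0 0 0 0.4;0.01 0.005 0.76 0 0 0 0.4' | grep -E "pos|force|width"; python3 -m handwheel '0 0 0 0 0 0 0;0 0 0 0 0 0 0;0 0 0 0 0 0 -0.17;0 0 0 0 0 0 -0.17;0 0 0 0 0 0 -0.17;0 0 0 0 0 0 -0.17'| grep -E "pos|force|width"; python3 -m handwheel '0 0 0 0 0 0 -0.22;0 0 0 0 0 0 -0.26;0 0 0 0 0 0 -0.26' | grep -E "pos|force|width";python3 -m handwheel '0 0 0 0 0 0 -0.3;0 0 0 0 0 0 -0.35;0 0 0 0 0 0 -0.4;0 0 0 0 0 0 -0.4' | grep -E "pos|force|width"
```

```text
tool_pos: [461.9, 285.2, 95.7]
contact_force: [-0.4, -0.1, -0.3]
grip_width: 64.5
finger_force: 0.0
tool_pos: [460.9, 285.5, 94.6]
contact_force: [-0.8, -0.1, -0.1]
grip_width: 38.6
finger_force: 0.0
tool_pos: [460.8, 285.4, 94.4]
contact_force: [-0.4, -0.5, 0.2]
grip_width: 34.2
finger_force: 0.0
tool_pos: [460.8, 285.4, 94.4]
contact_force: [0.3, -1.1, -0.1]
grip_width: 31.0
finger_force: 30.0
```

```bash
python3 -m handwheel '0 0 -0.05 0 0 0 -1;0 0 -0.15 0 0 0 -1;0 0 -0.3 0 0 0 -1;0 0 -0.5 0 0 0 -1;0 0 -0.7 0 0 0 -1;0 0 -0.7 0 0 0 -1' | grep -E "pos|force|width" && python3 -m handwheel '0 0 -0.35 0 0 0 -1;0 0 -0.7 0 0 0 -1;0 0 -0.7 0 0 0 -1;0 0 -0.7 0 0 0 -1'| grep -E "pos|force|width"
python3 - <<'E'
from h import *
plan([497,-193,235],2.396)
p=snap("wrist","w14"); b=blobs(p,(3,150,60),(18,255,255),60)[0]; print([(c.round(1),a) for c,a in b])
E
```

```text
tool_pos: [463.0, 286.5, 169.3]
contact_force: [0.9, 1.0, 0.8]
grip_width: 30.9
finger_force: 30.0
tool_pos: [461.7, 285.8, 236.3]
contact_force: [0.1, -0.1, -1.1]
grip_width: 30.9
finger_force: 30.0
shift [-4.539 -1.564  0.006] turn [ 0.0015  0.0003 -0.1336] pos [461.7 285.8 236.3] rot [ 3.1370e+00 -1.0000e-04  1.9763e+00] t 29.57
[(array([272.5, 142.1]), np.int32(876)), (array([274.6, 256.2]), np.int32(3470))]
```

```bash
python3 -m handwheel '-0.35 -0.12 0 0 0 0 -1;-0.7 -0.24 0 0 0 0 -1;-0.91 -0.31 0 0 0 0 -1;-0.91 -0.31 0 0 0 0 -1' >/dev/null&& python3 -m handwheel '-0.91 -0.31 0 0 0 0 -1;-0.91 -0.31 0 0 0 0 -1;-0.91 -0.31 0 0 0 0 -1' >/dev/null&& python3 -m handwheel '-0.91 -0.31 0 0 0 0 -1;-0.91 -0.31 0 0 0 0 -1;-0.91 -0.31 0 0 0 0 -1' >/dev/null&& python3 -m handwheel '-0.91 -0.31 0 0 0 0 -1;-0.91 -0.31 0 0 0 0 -1;-0.91 -0.31 0 0 0 0 -1' >/dev/null&& python3 -m handwheel '-0.35 -0.12 0 0 0 -0.134 -1;-0.7 -0.24 0 0 0 -0.134 -1;-0.9 -0.32 0 0 0 -0.134 -1;-0.9 -0.32 0 0 0 -0.134 -1;-0.9 -0.32 0 0 0 -0.134 -1;-0.9 -0.32 0 0 0 -0.134 -1;-0.9 -0.32 0 0 0 -0.134 -1;-0.9 -0.32 0 0 0 -0.134 -1'| grep -E "pos|force|width"
python3 - <<'E'
from h import *
plan([497,-193,167],2.396)
E
```

```text
tool_pos: [496.6, -192.2, 234.2]
contact_force: [0.7, -0.0, -0.8]
grip_width: 31.0
finger_force: 30.0
shift [-0.009 -0.004  0.672] turn [ 0.0001 -0.0002  0.0004] pos [ 496.6 -192.2  234.2] rot [ 3.1414e+00 -6.0000e-04  2.3973e+00] t 31.37
```

```bash
python3 -m handwheel '-0.01 0 0.3 0 0 0 -1;-0.01 0 0.5 0 0 0 -1;-0.01 0 0.67 0 0 0 -1;-0.01 0 0.67 0 0 0 -1;-0.01 0 0.67 0 0 0 -1'| grep -E "pos|force|width"; python3 -m handwheel '0 0 0.05 0 0 0 -1;0 0 0.1 0 0 0 -1;0 0 0.14 0 0 0 -1;0 0 0.14 0 0 0 -1'| grep -E "pos|force|width"; python3 -m handwheel '0 0 0.04 0 0 0 -1;0 0 0.08 0 0 0 -1;0 0 0.12 0 0 0 -1;0 0 0.12 0 0 0 -1'| grep -E "pos|force|width"
```

```text
tool_pos: [497.1, -193.2, 167.2]
contact_force: [-0.6, -1.4, -0.2]
grip_width: 30.7
finger_force: 30.0
tool_pos: [497.0, -193.8, 153.0]
contact_force: [1.0, 0.3, -1.1]
grip_width: 30.9
finger_force: 30.0
tool_pos: [496.8, -193.7, 140.4]
contact_force: [-0.2, 1.1, 0.2]
grip_width: 31.0
finger_force: 30.0
```

```bash
python3 -m handwheel '0 0 0.06 0 0 0 -1;0 0 0.13 0 0 0 -1;0 0 0.19 0 0 0 -1;0 0 0.19 0 0 0 -1'| grep -E "pos|force|width"; python3 -m handwheel '0 0 0.06 0 0 0 -1;0 0 0.11 0 0 0 -1;0 0 0.16 0 0 0 -1;0 0 0.16 0 0 0 -1;0 0 0.16 0 0 0 -1'| grep -E "pos|force|width"; python3 -m handwheel '0 0 0.015 0 0 0 -1;0 0 0.03 0 0 0 -1;0 0 0.03 0 0 0 -1;0 0 0.03 0 0 0 -1'| grep -E "pos|force|width"; python3 -m handwheel '0 0 0.01 0 0 0 -1;0 0 0.01 0 0 0 -1;0 0 0.01 0 0 0 -1' | grep -E "pos|contact"
```

```text
tool_pos: [496.4, -193.5, 120.7]
contact_force: [0.8, -1.1, -1.5]
grip_width: 31.0
finger_force: 30.0
tool_pos: [497.1, -193.9, 106.1]
contact_force: [0.2, 0.5, -0.9]
grip_width: 31.0
finger_force: 30.0
tool_pos: [497.3, -194.0, 103.4]
contact_force: [0.2, 0.3, -0.3]
grip_width: 30.7
finger_force: 30.0
tool_pos: [497.3, -194.0, 102.4]
contact_force: [0.4, -0.1, -0.6]
```

```bash
python3 -m handwheel '0 0 0.01 0 0 0 -1;0 0 0.01 0 0 0 -1;0 0 0.01 0 0 0 -1' | grep -E "pos|contact";  python3 -m handwheel '0 0 0.005 0 0 0 -1;0 0 0.005 0 0 0 -1;0 0 0.005 0 0 0 -1' | grep -E "pos|contact"
```

```text
tool_pos: [497.7, -194.2, 102.1]
contact_force: [-0.9, -0.4, 5.2]
tool_pos: [497.9, -194.3, 101.9]
contact_force: [-1.0, 1.6, 8.5]
```

Tube 3 is home at 8.5 N. I'll release it and go over tube 4.

```bash
python3 -m handwheel '0 0 0 0 0 0 0.4;0 0 0 0 0 0 0.4;0 0 0 0 0 0 0.4;0 0 0 0 0 0 0.4;0 0 0 0 0 0 0.4;0 0 0 0 0 0 0.4;0 0 -0.1 0 0 0 0.4;0 0 -0.3 0 0 0 0.4' >/dev/null&& python3 -m handwheel '0 0 -0.4 0 0 0 0.4;0 0 -0.4 0 0 0 0.4;0 0 -0.4 0 0 0 0.4;0 0 -0.4 0 0 0 0.4'
python3 - <<'E'
from h import *
p=snap("wrist","w15")
for c,a in blobs(p,(3,150,60),(18,255,255),60)[0]: print(c.round(1),a,ray(p,c,122).round(1))
plan([443.6,324.3,172],1.9766)
E
```

```text
time: 35.28
tool_pos: [497.2, -193.9, 171.2]
tcp_rot: [3.141, 0.0, 2.397]
contact_force: [-0.1, -0.1, 0.3]
grip_width: 64.7
finger_force: 0.0
[276.   67.5] 2920 [ 430.1 -131.8  122. ]
[278.  150.1] 1494 [ 465.8 -162.9  122. ]
[279.1 210.7] 2264 [ 494.6 -188.4  122. ]
shift [ 3.9    3.45  -0.012] turn [-0.0002 -0.0004  0.1339] pos [ 496.7 -193.7  170.4] rot [-3.1414e+00 -1.3000e-03  2.3972e+00] t 35.33
```

```bash
python3 -m handwheel '0.78 0.69 0 0 0 0 0.4;0.78 0.69 0 0 0 0 0.4;0.78 0.69 0 0 0 0 0.4;0.78 0.69 0 0 0 0 0.4' >/dev/null&& python3 -m handwheel '0.78 0.69 0 0 0 0 0.4;0.78 0.69 0 0 0 0 0.4;0.78 0.69 0 0 0 0 0.4' >/dev/null&& python3 -m handwheel '0.78 0.69 0 0 0 0 0.4;0.78 0.69 0 0 0 0 0.4;0.78 0.69 0 0 0 0 0.4' >/dev/null&& python3 -m handwheel '0.78 0.69 0 0 0 0 0.4;0.78 0.69 0 0 0 0 0.4;0.78 0.69 0 0 0 0 0.4' >/dev/null&& python3 -m handwheel '0.78 0.69 0 0 0 0.134 0.4;0.78 0.69 0 0 0 0.134 0.4;0.78 0.69 0 0 0 0.134 0.4;0.78 0.69 0 0 0 0.134 0.4;0.78 0.69 0 0 0 0.134 0.4;0.78 0.69 0 0 0 0.134 0.4;0.78 0.69 0 0 0 0.134 0.4'
python3 - <<'E'
from h import *
p=snap("wrist","w16")
for c,a in blobs(p,(3,150,60),(18,255,255),60)[0]: print(c.round(1),a,ray(p,c,114).round(1))
plan([443.3,324.8,93.5],1.9766)
E
```

```text
time: 37.0
tool_pos: [444.3, 322.9, 170.3]
tcp_rot: [-3.14, 0.0, 1.977]
contact_force: [-1.1, -0.3, -0.0]
grip_width: 63.9
finger_force: 0.0
[275.2 210.9] 2245 [442.7 325.7 114. ]
shift [ 0.022 -0.002  0.77 ] turn [-0.0003  0.0001  0.    ] pos [444.4 322.9 170.5] rot [-3.1407e+00  3.0000e-04  1.9766e+00] t 37.05
```

```bash
python3 -m handwheel '0.02 0 0.3 0 0 0 0.4;0.02 0 0.6 0 0 0 0.4;0.02 0 0.76 0 0 0 0.4;0.02 0 0.76 0 0 0 0.4;0.02 0 0.76 0 0 0 0.4;0.02 0 0.76 0 0 0 0.4' | grep -E "pos|force|width"; python3 -m handwheel '0 0 0 0 0 0 0;0 0 0 0 0 0 0;0 0 0 0 0 0 -0.17;0 0 0 0 0 0 -0.17;0 0 0 0 0 0 -0.17;0 0 0 0 0 0 -0.17'| grep -E "pos|force|width"; python3 -m handwheel '0 0 0 0 0 0 -0.22;0 0 0 0 0 0 -0.26;0 0 0 0 0 0 -0.26' | grep -E "pos|force|width";python3 -m handwheel '0 0 0 0 0 0 -0.3;0 0 0 0 0 0 -0.35;0 0 0 0 0 0 -0.4;0 0 0 0 0 0 -0.4' | grep -E "pos|force|width"
```

```text
tool_pos: [444.5, 325.8, 96.3]
contact_force: [0.8, 0.0, -0.3]
grip_width: 64.0
finger_force: 0.0
tool_pos: [443.4, 325.9, 95.1]
contact_force: [-0.1, -0.2, 0.3]
grip_width: 38.7
finger_force: 0.0
tool_pos: [443.4, 325.9, 94.9]
contact_force: [-0.3, -0.6, 0.6]
grip_width: 34.0
finger_force: 0.0
tool_pos: [444.1, 326.3, 96.0]
contact_force: [-0.1, -0.3, 4.9]
grip_width: 27.7
finger_force: 2.9
```

The pads are slipping over the cap's upper rim: 27.7 mm opening, with the tool pushed up. The gripper seems to hold only the top edge of the cap, as if the tips retract when open. I'll open and grip about 8 mm lower.

```bash
python3 -m handwheel '0 0 0 0 0 0 0.6;0 0 0 0 0 0 0.6;0 0 0 0 0 0 0.6;0 0 0 0 0 0 0.6;0 0 0 0 0 0 0.6;0 0 0 0 0 0 0.6;0 0 0 0 0 0 0.6;0 0 0 0 0 0 0.6'| grep -E "pos|force|width"
python3 - <<'E'
from h import *
p=snap("wrist","w17"); o=bot.get_obs()
for c,a in blobs(p,(3,150,60),(18,255,255),60)[0]: print(c.round(1),a,ray(p,c,114).round(1))
print(proj(p,[[443.3,325,119],[443.3,325,105.5]]).round(1), o["tool_pos"].round(1))
E
```

```text
tool_pos: [443.3, 325.8, 94.8]
contact_force: [-0.8, -0.6, 0.1]
grip_width: 72.5
finger_force: 0.0
[262.7 255. ] 3730 [436.2 326.6 114. ]
[[275.5 268.2]
 [275.5 256.5]] [443.3 325.8  94.8]
```

```bash
python3 -m handwheel '0 0 0.04 0 0 0 0.6;0 0 0.08 0 0 0 0.6;0 0 0.08 0 0 0 0.6;0 0 0.08 0 0 0 0.6' | grep -E "pos|force|width"; python3 -m handwheel '0 0 0 0 0 0 0.2;0 0 0 0 0 0 0.2;0 0 0 0 0 0 0;0 0 0 0 0 0 0;0 0 0 0 0 0 0;0 0 0 0 0 0 0'| grep -E "pos|force|width"; python3 -m handwheel '0 0 0 0 0 0 -0.1;0 0 0 0 0 0 -0.1;0 0 0 0 0 0 -0.17;0 0 0 0 0 0 -0.17' | grep -E "pos|force|width";python3 -m handwheel '0 0 0 0 0 0 -0.22;0 0 0 0 0 0 -0.22;0 0 0 0 0 0 -0.26;0 0 0 0 0 0 -0.26' | grep -E "pos|force|width"
python3 - <<'E'
from h import *
p=snap("wrist","w18")
for c,a in blobs(p,(3,150,60),(18,255,255),60)[0]: print(c.round(1),a,ray(p,c,114).round(1))
E
```

```text
tool_pos: [443.1, 325.7, 86.5]
contact_force: [0.8, 1.0, -0.1]
grip_width: 73.6
finger_force: 0.0
tool_pos: [443.4, 325.9, 87.0]
contact_force: [0.3, 0.5, 0.3]
grip_width: 46.0
finger_force: 0.0
tool_pos: [443.4, 325.9, 87.0]
contact_force: [0.2, 0.7, -0.3]
grip_width: 38.5
finger_force: 0.0
tool_pos: [443.4, 325.8, 86.9]
contact_force: [-0.2, -0.7, 0.2]
grip_width: 34.3
finger_force: 0.1
[274.6 258.1] 3540 [440.6 330.5 114. ]
```

Now centred with almost no force. I'll finish closing.

```bash
python3 -m handwheel '0 0 0 0 0 0 -0.3;0 0 0 0 0 0 -0.3;0 0 0 0 0 0 -0.4;0 0 0 0 0 0 -0.4' | grep -E "pos|force|width";python3 -m handwheel '0 0 0 0 0 0 -1;0 0 0 0 0 0 -1;0 0 0 0 0 0 -1' | grep -E "pos|force|width"
```

```text
tool_pos: [443.4, 325.9, 86.9]
contact_force: [-0.4, 0.5, 0.0]
grip_width: 32.6
finger_force: 30.0
tool_pos: [443.4, 325.9, 86.9]
contact_force: [-0.1, 0.3, -0.3]
grip_width: 32.9
finger_force: 30.0
```

```bash
python3 -m handwheel '0 0 -0.05 0 0 0 -1;0 0 -0.15 0 0 0 -1;0 0 -0.3 0 0 0 -1;0 0 -0.5 0 0 0 -1;0 0 -0.7 0 0 0 -1;0 0 -0.7 0 0 0 -1' | grep -E "pos|force|width" && python3 -m handwheel '0 0 -0.35 0 0 0 -1;0 0 -0.7 0 0 0 -1;0 0 -0.7 0 0 0 -1;0 0 -0.7 0 0 0 -1'| grep -E "pos|force|width"
python3 - <<'E'
from h import *
plan([530.3,-224,229],2.396)
p=snap("wrist","w19"); b=blobs(p,(3,150,60),(18,255,255),60)[0]; print([(c.round(1),a) for c,a in b])
E
```

```text
tool_pos: [445.5, 327.1, 161.8]
contact_force: [1.1, 0.4, 0.3]
grip_width: 32.9
finger_force: 30.0
tool_pos: [444.2, 326.3, 228.9]
contact_force: [-0.7, -0.1, -0.9]
grip_width: 32.8
finger_force: 30.0
shift [-5.396 -1.38  -0.01 ] turn [ 0.0015  0.0002 -0.1336] pos [444.2 326.3 228.9] rot [ 3.1369e+00 -4.0000e-04  1.9763e+00] t 42.32
[(array([274.7, 258. ]), np.int32(3492))]
```

```bash
python3 -m handwheel '-0.35 -0.09 0 0 0 0 -1;-0.7 -0.18 0 0 0 0 -1;-0.9 -0.23 0 0 0 0 -1;-0.9 -0.23 0 0 0 0 -1' >/dev/null&& python3 -m handwheel '-0.9 -0.23 0 0 0 0 -1;-0.9 -0.23 0 0 0 0 -1;-0.9 -0.23 0 0 0 0 -1' >/dev/null&& python3 -m handwheel '-0.9 -0.23 0 0 0 0 -1;-0.9 -0.23 0 0 0 0 -1;-0.9 -0.23 0 0 0 0 -1' >/dev/null&& python3 -m handwheel '-0.9 -0.23 0 0 0 0 -1;-0.9 -0.23 0 0 0 0 -1;-0.9 -0.23 0 0 0 0 -1' >/dev/null&& python3 -m handwheel '-0.9 -0.23 0 0 0 0 -1;-0.9 -0.23 0 0 0 0 -1;-0.9 -0.23 0 0 0 0 -1' >/dev/null&& python3 -m handwheel '-0.35 -0.09 0 0 0 -0.134 -1;-0.7 -0.18 0 0 0 -0.134 -1;-0.9 -0.23 0 0 0 -0.134 -1;-0.9 -0.23 0 0 0 -0.134 -1;-0.9 -0.23 0 0 0 -0.134 -1;-0.9 -0.23 0 0 0 -0.134 -1;-0.9 -0.23 0 0 0 -0.134 -1;-0.9 -0.23 0 0 0 -0.134 -1'| grep -E "pos|force|width"
python3 - <<'E'
from h import *
plan([530.3,-224,160],2.396)
E
```

```text
tool_pos: [529.7, -223.5, 226.9]
contact_force: [0.6, 0.1, -0.9]
grip_width: 32.8
finger_force: 30.0
shift [-0.008 -0.     0.669] turn [ 0.0001 -0.0001  0.0004] pos [ 529.7 -223.5  226.9] rot [ 3.1413e+00 -4.0000e-04  2.3974e+00] t 44.37
```

```bash
python3 -m handwheel '-0.005 0 0.3 0 0 0 -1;-0.005 0 0.5 0 0 0 -1;-0.005 0 0.67 0 0 0 -1;-0.005 0 0.67 0 0 0 -1;-0.005 0 0.67 0 0 0 -1'| grep -E "pos|force|width"; python3 -m handwheel '0 0 0.05 0 0 0 -1;0 0 0.1 0 0 0 -1;0 0 0.14 0 0 0 -1;0 0 0.14 0 0 0 -1'| grep -E "pos|force|width"; python3 -m handwheel '0 0 0.04 0 0 0 -1;0 0 0.08 0 0 0 -1;0 0 0.12 0 0 0 -1;0 0 0.12 0 0 0 -1'| grep -E "pos|force|width"
```

```text
tool_pos: [529.8, -224.3, 159.7]
contact_force: [0.7, -0.7, -0.2]
grip_width: 33.0
finger_force: 30.0
tool_pos: [529.7, -225.0, 145.5]
contact_force: [-0.2, 0.6, -0.6]
grip_width: 33.2
finger_force: 30.0
tool_pos: [529.5, -224.9, 132.9]
contact_force: [0.3, -0.1, -0.6]
grip_width: 32.9
finger_force: 30.0
```

```bash
python3 -m handwheel '0 0 0.06 0 0 0 -1;0 0 0.13 0 0 0 -1;0 0 0.19 0 0 0 -1;0 0 0.19 0 0 0 -1'| grep -E "pos|force|width"; python3 -m handwheel '0 0 0.06 0 0 0 -1;0 0 0.11 0 0 0 -1;0 0 0.16 0 0 0 -1;0 0 0.16 0 0 0 -1;0 0 0.16 0 0 0 -1'| grep -E "pos|force|width"; python3 -m handwheel '0 0 0.015 0 0 0 -1;0 0 0.03 0 0 0 -1;0 0 0.03 0 0 0 -1;0 0 0.03 0 0 0 -1'| grep -E "pos|force|width"; python3 -m handwheel '0 0 0.005 0 0 0 -1;0 0 0.005 0 0 0 -1;0 0 0.005 0 0 0 -1' | grep -E "pos|contact"
```

```text
tool_pos: [529.1, -224.6, 113.1]
contact_force: [-0.2, 0.8, -0.3]
grip_width: 32.7
finger_force: 30.0
tool_pos: [529.8, -225.0, 98.5]
contact_force: [0.9, 0.6, 0.7]
grip_width: 32.6
finger_force: 30.0
tool_pos: [530.0, -225.2, 95.9]
contact_force: [0.6, -0.5, -0.3]
grip_width: 32.7
finger_force: 30.0
tool_pos: [530.0, -225.2, 95.5]
contact_force: [-0.9, 0.2, -1.2]
```

```bash
python3 -m handwheel '0 0 0.01 0 0 0 -1;0 0 0.01 0 0 0 -1;0 0 0.01 0 0 0 -1' | grep -E "pos|contact";  python3 -m handwheel '0 0 0.005 0 0 0 -1;0 0 0.005 0 0 0 -1;0 0 0.005 0 0 0 -1' | grep -E "pos|contact"
```

```text
tool_pos: [530.2, -225.3, 94.8]
contact_force: [0.2, -0.7, 2.5]
tool_pos: [530.5, -225.5, 94.7]
contact_force: [0.3, -0.3, 6.4]
```

It is home, at 94.7 against a predicted 94.9. I'll release, retreat straight up and check everything.

```bash
python3 -m handwheel '0 0 0 0 0 0 0.4;0 0 0 0 0 0 0.4;0 0 0 0 0 0 0.4;0 0 0 0 0 0 0.4;0 0 0 0 0 0 0.4;0 0 0 0 0 0 0.4;0 0 -0.1 0 0 0 0.4;0 0 -0.3 0 0 0 0.4' >/dev/null&& python3 -m handwheel '0 0 -0.4 0 0 0 0.4;0 0 -0.8 0 0 0 0.4;0 0 -0.9 0 0 0 0.4;0 0 -0.9 0 0 0 0.4' >/dev/null && python3 -m handwheel '0 0 -0.4 0 0 0 0.4;0 0 -0.8 0 0 0 0.4;0 0 -0.9 0 0 0 0.4;0 0 -0.9 0 0 0 0.4'
python3 - <<'E'
from h import *
p=snap("wrist","w20"); s=snap("scene","s20"); t=snap("top","t20")
for c,a in blobs(p,(3,150,60),(18,255,255),60)[0]: print(c.round(1),a,ray(p,c,122).round(1))
d=lambda a,b:np.abs(a["frame"].astype(int)-b["frame"]).sum(2)
cv2.imwrite("pics/fin.png",np.hstack([cv2.resize(p["frame"][:,:,::-1],(400,300)),cv2.resize(s["frame"][90:330,180:440,::-1],(400,369),interpolation=cv2.INTER_CUBIC)[35:335]]).repeat(1,0))
for tt in ["beaker","timer","jar_a"]: print(tt,[(np.round(x["centre"],1).tolist(),round(x["score"],2)) for x in viewer.recognise(tt,s)])
E
```

```text
time: 48.62
tool_pos: [530.9, -225.7, 306.9]
tcp_rot: [3.14, 0.006, 2.397]
contact_force: [0.5, -0.0, 0.3]
grip_width: 64.6
finger_force: 0.0
[273.2  28. ] 901 [ 430.4 -135.1  122. ]
[275.2  78.3] 1016 [ 462.9 -162.6  122. ]
[281.6 122.3] 641 [ 496.2 -185.   122. ]
[271.4 174.4] 949 [ 526.5 -226.2  122. ]
beaker [([246.8, 221.8], 0.91)]
timer [([314.5, 207.6], 0.68)]
jar_a [([399.9, 329.5], 0.87), ([202.6, 132.7], 0.75), ([373.6, 259.6], 0.33)]
```

View pics/fin.png

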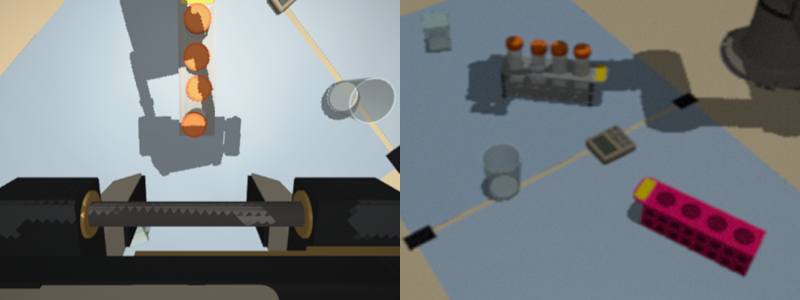

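The final views show all four caps in the steel rack, the pink rack empty, and the other objects unmoved. In the scene half the caps run from (515,43) to (582,50), and tube 3 leans slightly within the hole clearance. I'll hand it in.

```bash
python3 -c "
from plant import bot
print(bot.close_job())"
```

```text
the job is handed in; nothing more can be done
None
```

All four tubes stand in the steel rack in order, each lowered until it touched bottom before release (tube 3 leans slightly in its hole; tubes 2 and 4 each slipped from the first grip and were re-gripped in the plastic rack), the other items look unmoved, and the job is handed in at about 49 s with no verdict shown.

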